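# Walk the lamp supply into its bench dock and close the catch

## Robot

A 6-joint arm with a two-finger parallel gripper is mounted at the origin on the work surface. World frame = base frame: x ahead of the robot, y to its left, z up, the work surface at z = 0. Lengths are in m, angles in degrees, forces in N, time in s.
With the tool pointing down it reaches from about 0.225 to 0.875 m from the base axis. Payload 3.4 kg.
Tool frame: the origin (TCP) lies on the centre line of the jaws, within the pads' length; the fingertips stand 19 mm ahead of it and the grasp point (between the pads) is the TCP; z points along the fingers, y is the direction in which the jaws open and shut (so a half turn about z gives the same grasp; the last joint's range is limited). The gripper opens to 85 mm and grips with 20 to 120 N. Pads are 22 mm wide; open, the fingers measure 114 mm over their backs; the gripper's body (76 mm by 85 mm) begins 54 mm behind the grasp point. The pads swing forward as they close: fully open they stand 13 mm farther back than shut.
Start: joints at [62.223, 15.808, 86.224, -0, 77.962, -6.933], TCP at [0.205, 0.537, 0.25] pointing down, gripper open.
Joint ranges: [-165.64, 165.64], [-43.16, 119.46], [12.63, 154.43], [-67.54, 247.53], [6.08, 155.33], [-154.97, 154.97]. Speed limits (degrees/s): [147.25, 147.25, 180, 180, 180, 180].

## Interface

Orientations are given as a 3x3 rotation matrix whose columns are the frame's x, y, z axes.
In Python, from workcell import monitor, cams, job gives the robot as it stands. The module is installed in compiled form; this text tells all that it offers.
- The arm moves only by the tool send_rows, never from a script. Its argument "series" is a list of rows, each a list of 4 numbers: the shift along the tool's x, y, z in units of 40 mm (1.0 is 40 mm), then the turn about the tool's z in units of 5 degrees (1.0 is 5 degrees). In form: [[x, y, z, yaw], ...]. A call has 1 to 12 rows; each row is the pose to reach, as a shift and turn from the pose commanded when the call began, along the tool's axes at that moment; what a row does not reach only later rows make up. A row lasts 1/10 s, in which the tool goes at most 50 mm and 8.59 degrees, less where a joint would pass 70% of its speed; a pose out of reach is approached as far as the arm can. A call with a gripper value outside its range is refused whole. "grip" is the gripper's target within -1 to 1 (fully open at 1, half-way at 0, shut at -1), set as the call begins (left out, the last holds). The fingers move at their own pace and stop on an object; "newtons" is the grip in N (left out, the last holds). Time passes only in rows, so rows that repeat a pose let the fingers close. It gives the time, the measured TCP pose, the force and the opening at its end, in the units of the state.
- monitor.get_state(): the state, without advancing time (a new reading comes with each control period).
- cams.get_image(name): name is "side" or "top"; returns (picture, depth): 384x512x3 uint8, red, green, blue; 384x512 float32, m along the optical axis (not along the pixel's ray), 0 where there is no reading.
- cams.camera_info(name): a dict with "fovy" (degrees; the focal length in pixels is half the picture's height over the tangent of half this angle, whatever the lens; pixels are square), "cx", "cy" (the principal point, pixels), "T" (4x4, takes a point from camera to world coordinates). Camera axes: x right, y up, looking along -z (the intrinsics and any distortion apply to the point x, -y, -z); pixel columns grow to the right and rows downward; lengths in m; the calibration is good to about 2 mm. A picture is of the moment at which its call begins. camera_info takes no time and is no camera call.
- job.sign_off(): hands the job in, once; it reports no verdict.
The state is a dict: "time": time; "joint_positions": joint angles; "joint_vel": joint speeds; "joint_efforts": joint torques, N m; "ee_pos": TCP position; "tcp_rot": TCP orientation; "ft_force": force on the tool from outside, world axes, zero at the start; "ft_torque": the same for the moment, N m; "finger_gap": finger opening in m.
Only numpy, scipy, OpenCV 4.12 (cv2) and the standard library are available. Lean on these libraries where they do the work, as an engineer would, in place of code of your own. Each camera call takes 0.05 s, during which the arm holds its last target. There are 200 camera calls.

## Task

Walk the heavy grey microscope lamp supply along the bench into its steel dock by pushing alternately on the two ends of the bumper rail along its rear, so that one end and then the other swings ahead, until its front face is fully home and square against the back stop between the two cheeks. A straight shove takes too much force: never press on the supply with more than 20 N. Then swing the catch bar fully round behind the supply and let go, leaving the other things on the bench where they are.

Things in the scene. Friction and masses are not known exactly. Their poses are not given: they have to be found in the camera images.
- supply: Heavy lamp supply: grey enamelled case with dark vent holes on top, 100 (x) by 220 (y) by 70 high, too big to grip. Origin under the case centre on the bench; x forward (to the dock), y left, z up. Along its rear runs a smooth steel bumper rail, 14 to 36 mm high, its face at x -60: push there. Pushed near one end (y +-95) it swings about the far end's feet and takes 11 to 18 N; pushed straight, over 20 N.
- front_left (a point): Front left vertical edge of the supply, at (50, 110, 30) mm in its frame. It weighs about 3.6 kg; its rubber feet, 6 high, are at x +-20, y +-100 mm. An arm that gives under load presses the rail down and adds drag; drawing the fingers up some 10 mm while pushing avoids this.
- front_right (a point): The front right vertical edge of the lamp supply, at (50, -110, 30) mm in the supply's frame.
- dock: Dock, a fixed bracket of bare sheet steel. Origin on the bench in the middle of the back stop's face; x forward (the supply comes in from -x; its front face ends at x = 0), y left, z up. The stop is a rigid upright plate 280 wide, 45 high; at its ends are cheeks 45 high, 36 long (x -32 to 4 mm), 268 mm apart inside: 24 mm to spare on each side of the supply.
- catch (a joint): Angle of the catch bar about its upright pivot, rad. 0 = wide open, bar pointing backwards and outwards (135 degrees from dock x); grows counter-clockwise from above; 0.785 = straight back (-x); 2.356 = end stop, closed, pointing to dock -y, behind the left end of the supply's bumper rail. Stiff (about 1 N at the knob), stays where left. Starts 0 to 0.6.
- catch_pivot (a point): Pivot of the catch, fixed on the dock at (-122, 158) mm in its frame, 34 mm above the bench (top of the bar); post radius 9 mm. When closed, the bar's near edge lies 5 mm behind the bumper rail of a supply that is fully home; with the supply too far back it jams against it.
- catch_knob (a point): Top of the upright black round knob on the catch bar, 64 mm from the pivot, 66 mm above the bench. The knob is 14 in diameter and 32 high (34 to 66 mm above the bench); the bar is 14 wide, 10 thick, and reaches 78 mm from the pivot.
- dish_a: Glass dish with amber filling, diameter 92, 17 high, loose, to the right of the dock. Origin under its centre. Leave alone.
- jar: Small closed jar, diameter 44, 55 high, loose, to the left of the dock. Origin under its centre. Leave alone.
- slide_box: Flat plastic box for slides, 87 by 52 by 32, loose, to the right of the lane. Origin under its centre. Leave alone.
- forceps: Steel forceps lying flat, 125 by 12 by 6, loose, to the left of the lane. Origin under its middle. Leave alone.
There are look-alikes about, which are no part of the job. Leave any blue or orange look-alike of the supply alone.

How it is judged (in metres and radians):
On the way:
1. the supply is fully home against the stop with the catch still open (x of each of front_left, front_right in the frame of dock above -0.004 m and y of supply in the frame of dock between -0.022 and 0.022 m and angle between supply's own z axis and vertical below 0.03 rad and linear speed of supply below 0.01 m/s and value of joint catch below 1.2 rad), for 0.2 s.
At the end, for the whole second after the job is handed in: The supply stands flat and at rest in the dock, both front edges within 4 mm of the back stop's face and its middle within 22 mm of the dock's middle line, and the catch is closed (joint above 2.2 rad) (x of each of front_left, front_right in the frame of dock above -0.004 m and y of supply in the frame of dock between -0.022 and 0.022 m and angle between supply's own z axis and vertical below 0.03 rad and linear speed of supply below 0.01 m/s and value of joint catch above 2.2 rad); the robot touches nothing.
It fails at once if the robot presses on the supply with more than 20 N (contact force between any of the arm, the fingers and supply above 20 N).
It fails at once if the supply is tipped (more than 0.12 rad) (angle between supply's own z axis and vertical above 0.12 rad).
It fails at once if another thing on the bench is moved more than 25 mm (distance of any of dish_a, jar, slide_box, forceps from where it was at the start of the episode above 0.025 m).
It also fails if it takes over 72 s, if anything falls off the work surface, if the arm or the gripper's body presses on something with over 40 N, if the wrist force passes 120 N, or if a joint passes its speed limit or range.

## Working session

There is one attempt and no reset: what is moved stays moved. The work goes in short steps, Python scripts to look and compute and a tool call to move; the robot and the scene stay as the last step left them, time stands still between calls to the robot, and variables do not carry over. Pictures are saved under pics/ and viewed, about 8 in all and at most 12, crops included, and the job is handed in when it is done.

Besides the shell and the picture viewer there is one more tool, called after "Emit:" as a command line: name --pt "numbers of a row" for each row, then --argument value for the rest. send_rows: Moves the arm, as the interface text tells. Its arguments: {"type":"object","properties":{"series":{"type":"array"},"grip":{"type":"number"},"newtons":{"type":"number"}},"required":["series"]}

```bash
mkdir -p pics; cat > h.py <<'E'
import numpy as np,cv2
from workcell import monitor,cams,job
def grab(n):
    im,d=cams.get_image(n); c=cams.camera_info(n); return im,d,c
def pts(d,c):
    H,W=d.shape; f=H/2/np.tan(np.radians(c["fovy"])/2)
    v,u=np.mgrid[:H,:W].astype(float)
    P=np.stack([(u-c["cx"])/f*d,-(v-c["cy"])/f*d,-d],-1)
    T=np.array(c["T"]); return P@T[:3,:3].T+T[:3,3]
E
python3 - <<'E'
from h import *
for n in("top","side"):
    im,d,c=grab(n); print(n,{k:(np.round(v,3).tolist() if k=="T" else v) for k,v in c.items()},(d>0).mean())
    np.savez(f"pics/{n}0.npz",im=im,d=d); cv2.imwrite(f"pics/{n}0.png",im[...,::-1])
s=monitor.get_state(); print({k:np.round(v,3).tolist() for k,v in s.items()})
E
```

```text
top {'fovy': 48.8362847984231, 'cx': 255.3740876458352, 'cy': 187.13237273063135, 'T': [[0.023, 0.996, -0.091, 0.423], [-1.0, 0.022, -0.01, 0.033], [-0.008, 0.092, 0.996, 1.029], [0.0, 0.0, 0.0, 1.0]]} 0.9962615966796875
side {'fovy': 57.40466470913542, 'cx': 257.2982649253918, 'cy': 188.46084438334083, 'T': [[-0.994, 0.063, -0.086, 0.455], [-0.105, -0.716, 0.69, 0.592], [-0.018, 0.696, 0.718, 0.613], [0.0, 0.0, 0.0, 1.0]]} 0.99609375
{'time': 0.1, 'joint_positions': [62.223, 15.844, 86.287, -0.0, 77.964, -6.933], 'joint_vel': [-0.006, 0.066, -0.287, -0.012, 0.031, 0.098], 'joint_efforts': [0.0, -41.77, -24.64, -0.0, 0.006, 0.0], 'ee_pos': [0.204, 0.537, 0.25], 'tcp_rot': [[-0.935, 0.356, -0.001], [0.356, 0.935, -0.001], [0.0, -0.002, -1.0]], 'ft_force': [0.589, 0.127, -0.534], 'ft_torque': [0.015, -0.033, -0.047], 'finger_gap': 0.086}
```

View pics/top0.png

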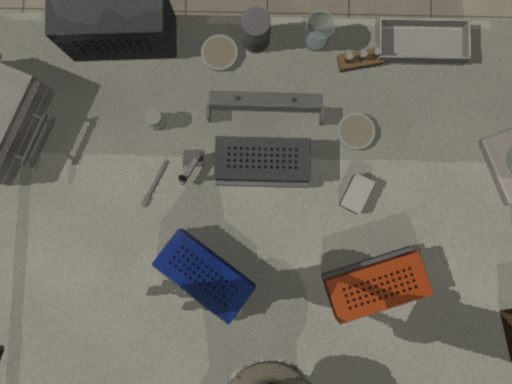

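View pics/side0.png

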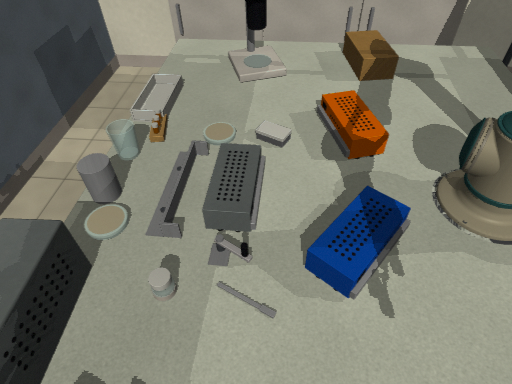

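The top view shows the grey supply at (263,160) in front of the dock stop (265,100), with the catch pivot near (198,158) and the knob at (183,177). The slide box is at (357,194), the forceps at (155,183), the jar at (154,119) and a dish at (356,131). The side view shows the same layout, with the knob at (244,250).

```bash
cat >> h.py <<'E'
def rect(P,m):
    q=(P[m][:,:2]*1000).astype(np.float32); (c,s,a)=cv2.minAreaRect(q); return np.round(c,1),np.round(s,1),round(a,2),len(q)
def cloud(n,load=None):
    if load: z=np.load(load); im,d=z["im"],z["d"]; c=cams.camera_info(n)
    else: im,d,c=grab(n)
    P=pts(d,c); P[d<=0]=np.nan; return im,P
def comp(m):
    n,l,s,_=cv2.connectedComponentsWithStats(m.astype(np.uint8),connectivity=4); return l==1+np.argmax(s[1:,4])
E
python3 - <<'E'
from h import *
for n in("top","side"):
    im,P=cloud(n,f"pics/{n}0.npz"); X,Y,Z=np.moveaxis(P,-1,0)
    print(n,"bench z",np.nanmedian(Z[(abs(Z)<.02)]))
    m=(abs(Z-.07)<.008)&(X>.35)&(X<.65)&(abs(Y)<.2)
    m=comp(m); print("supply",rect(P,m),np.median(Z[m]))
    m=comp((abs(Z-.045)<.006)&(X>.5)&(X<.75)&(abs(Y-.02)<.2)); print("stop",rect(P,m),np.median(Z[m]))
    m=comp((Z>.055)&(Z<.075)&(X>.35)&(X<.6)&(Y>.14)&(Y<.3)); print("knob",rect(P,m),np.median(Z[m]),P[m].mean(0))
    m=comp((Z>.024)&(Z<.044)&(X>.35)&(X<.6)&(Y>.135)&(Y<.3)); print("bar",rect(P,m),np.median(Z[m]))
    r=(X>.35)&(X<.6)&(Y>-.3)&(Y<-.15)&(Z>.02)&(Z<.045); print("box",rect(P,comp(r)))
im,P=cloud("top","pics/top0.npz")
for uv in[(219,135),(300,135),(250,180),(250,185),(210,100),(322,122),(209,117),(265,108),(198,158),(183,177),(250,95)]: print(uv,np.round(P[uv[1],uv[0]]*1000))
cv2.imwrite("pics/c.png",cv2.resize(im[80:220,135:345,::-1],None,fx=3.8,fy=3.8,interpolation=cv2.INTER_CUBIC))
E
```

```text
top bench z 0.0003382964916669451
supply (array([577.5,  28.2]), array([220.4, 100.8]), 89.82, 4152) 0.0702007049814094
stop (array([694.7,  23.6]), array([280. ,  40.6]), 89.34, 526) 0.04513774551839578
knob (array([381. , 198.9]), array([117.1,  61.8]), 89.48, 852) 0.0700601964685108 [0.37176346 0.20062562 0.0699499 ]
bar (array([555.7, 198.2]), array([16. , 86.6]), 62.43, 209) 0.03440893694900493
box (array([ 505.3, -198.8]), array([52.3, 87.1]), 64.26, 831)
side bench z 0.0003203767961514892
supply (array([576.9,  29.3]), array([222.8, 100.1]), 89.71, 3157) 0.06995296826385988
stop (array([694.6,  24.9]), array([280.5,  40.6]), 89.73, 465) 0.04437480211366074
knob (array([381., 201.]), array([121.6,  61.9]), 89.97, 1184) 0.07014998300638553 [0.37251477 0.21079882 0.06913834]
bar (array([555.5, 201.1]), array([15.5, 88. ]), 60.09, 315) 0.03378982836643052
box (array([ 504. , -197.1]), array([55.5, 86.7]), 65.12, 454)
(219, 135) [645. 136.   1.]
(300, 135) [649. -64.  -0.]
(250, 180) [528.  55.  64.]
(250, 185) [519.  55.  37.]
(210, 100) [732. 160.   4.]
(322, 122) [ 673. -113.   39.]
(209, 117) [680. 157.  36.]
(265, 108) [707.  24.  28.]
(198, 158) [580. 180.  38.]
(183, 177) [531. 209.  65.]
(250, 95) [746.  61.   4.]
```

View pics/c.png

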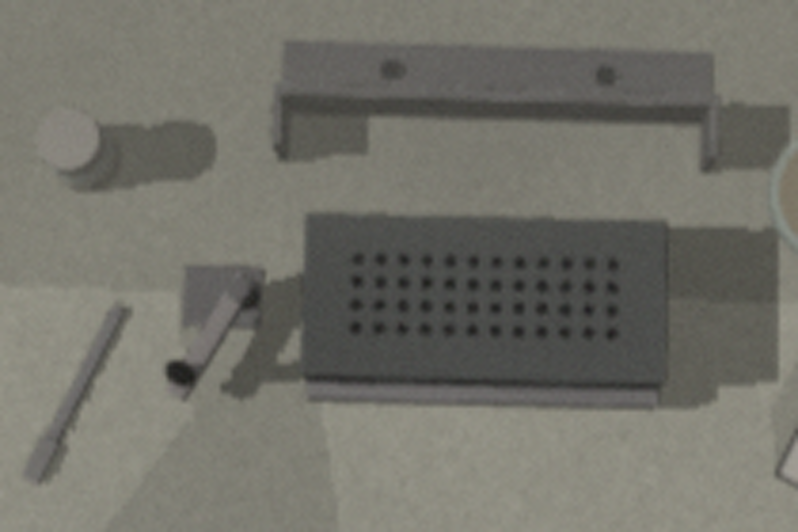

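The two views agree: the dock face is at x≈0.706 and y≈0.024, with yaw ≈ -0.5°. The supply centre is at (0.577, 0.0287), 79 mm short of home. The pivot is at (0.586, 0.183), with catch ≈ 0.29 rad. Next I go behind the left end of the rail with the gripper shut and the tool aligned to the world axes.

Emit:
send_rows --pt "-0.9 -0.6 0 -0.4" --pt "-1.8 -1.2 0 -0.8" --pt "-2.7 -1.8 0 -1.2" --pt "-3.6 -2.4 0 -1.6" --pt "-4.5 -3.0 0 -2.0" --pt "-5.4 -3.7 0 -2.4" --pt "-6.3 -4.3 0 -2.8" --pt "-7.2 -4.9 0 -3.2" --pt "-8.1 -5.5 0 -3.6" --pt "-9.0 -6.1 0 -4.0" --pt "-9.9 -6.8 0 -4.17" --pt "-10.34 -7.12 0 -4.17" --grip -1 --newtons 40

```text
time: 1.3
ee_pos: [0.4914, 0.1209, 0.2499]
tcp_rot: [[-1.0, 0.002, 0.0], [0.002, 1.0, -0.001], [-0.0, -0.001, -1.0]]
ft_force: [-0.2, -0.2, 0.5]
finger_gap: -0.0002
```

Emit:
send_rows --pt "0 0 0.6 0" --pt "0 0 1.4 0" --pt "0 0 2.2 0" --pt "0 0 3.0 0" --pt "0 0 3.8 0" --pt "0 0 4.4 0" --pt "0 0 4.8 0" --pt "0 0 4.8 0" --pt "0 0 4.8 0"

```text
time: 2.2
ee_pos: [0.4898, 0.1241, 0.0583]
tcp_rot: [[-1.0, -0.0, -0.001], [-0.0, 1.0, 0.0], [0.001, 0.0, -1.0]]
ft_force: [0.2, 0.4, 0.5]
finger_gap: 0.0004
```

Emit:
send_rows --pt "0 0 0.3 0" --pt "0 0 0.55 0" --pt "-0.1 0 0.55 0" --pt "-0.2 0 0.55 0" --pt "-0.25 0 0.55 0" --pt "-0.3 0 0.55 0" --pt "-0.33 0 0.55 0" --pt "-0.36 0 0.55 0" --pt "-0.39 0 0.55 0" --pt "-0.42 0 0.55 0"

```text
time: 3.2
ee_pos: [0.5066, 0.1241, 0.0363]
tcp_rot: [[-1.0, -0.0, -0.0], [-0.0, 1.0, 0.0], [0.0, 0.0, -1.0]]
ft_force: [0.7, 0.4, 0.3]
finger_gap: 0.0001
```

Emit:
send_rows --pt "-0.03 0 0 0" --pt "-0.06 0 0 0" --pt "-0.09 0 0 0" --pt "-0.12 0 -0.01 0" --pt "-0.15 0 -0.02 0" --pt "-0.18 0 -0.03 0"

```text
time: 3.8
ee_pos: [0.507, 0.1239, 0.0357]
tcp_rot: [[-1.0, 0.0, -0.014], [0.0, 1.0, -0.001], [0.014, -0.001, -1.0]]
ft_force: [-11.3, 1.0, -0.1]
finger_gap: -0.0001
```

Emit:
send_rows --pt "-0.03 0 -0.02 0" --pt "-0.06 0 -0.04 0" --pt "-0.09 0 -0.06 0" --pt "-0.12 0 -0.08 0" --pt "-0.15 0 -0.1 0" --pt "-0.18 0 -0.11 0"

```text
time: 4.4
ee_pos: [0.5114, 0.124, 0.0389]
tcp_rot: [[-1.0, 0.0, -0.02], [0.0, 1.0, -0.001], [0.02, -0.001, -1.0]]
ft_force: [-12.1, 1.2, -3.7]
finger_gap: 0.0001
```

Emit:
send_rows --pt "-0.04 0 -0.01 0" --pt "-0.08 0 -0.02 0" --pt "-0.12 0 -0.03 0" --pt "-0.16 0 -0.04 0" --pt "-0.2 0 -0.05 0" --pt "-0.24 0 -0.06 0" --pt "-0.28 0 -0.07 0" --pt "-0.32 0 -0.08 0"

```text
time: 5.2
ee_pos: [0.5239, 0.1244, 0.0419]
tcp_rot: [[-1.0, 0.001, -0.021], [0.001, 1.0, 0.0], [0.021, 0.0, -1.0]]
ft_force: [-12.6, 2.7, -1.8]
finger_gap: -0.0001
```

Emit:
send_rows --pt "0.3 0 0 0" --pt "0.7 0 0 0" --pt "0.9 -0.3 0.1 0" --pt "0.9 -1.1 0.22 0" --pt "0.9 -2.0 0.22 0" --pt "0.9 -2.9 0.22 0" --pt "0.9 -3.8 0.22 0" --pt "0.85 -4.5 0.22 0" --pt "0.8 -4.65 0.22 0" --pt "0.75 -4.65 0.22 0" --pt "0.7 -4.65 0.22 0"

```text
time: 6.3
ee_pos: [0.506, -0.0617, 0.0363]
tcp_rot: [[-1.0, 0.0, 0.0], [0.0, 1.0, 0.0], [-0.0, 0.0, -1.0]]
ft_force: [-0.0, 0.2, 0.6]
finger_gap: 0.0001
```

Emit:
send_rows --pt "-0.04 0 0 0" --pt "-0.08 0 0 0" --pt "-0.12 0 0 0" --pt "-0.16 0 -0.02 0" --pt "-0.2 0 -0.04 0" --pt "-0.24 0 -0.06 0" --pt "-0.28 0 -0.08 0" --pt "-0.32 0 -0.1 0" --pt "-0.36 0 -0.12 0" --pt "-0.4 0 -0.13 0"

```text
time: 7.3
ee_pos: [0.5126, -0.0597, 0.0386]
tcp_rot: [[-1.0, -0.002, -0.02], [-0.002, 1.0, 0.004], [0.02, 0.004, -1.0]]
ft_force: [-12.1, -0.5, -3.6]
finger_gap: -0.0001
```

Emit:
send_rows --pt "-0.04 0 -0.01 0" --pt "-0.08 0 -0.02 0" --pt "-0.12 0 -0.03 0" --pt "-0.16 0 -0.04 0" --pt "-0.2 0 -0.05 0" --pt "-0.24 0 -0.06 0" --pt "-0.28 0 -0.07 0" --pt "-0.32 0 -0.08 0" --pt "-0.36 0 -0.08 0" --pt "-0.4 0 -0.09 0" --pt "-0.44 0 -0.09 0" --pt "-0.48 0 -0.1 0"

```text
time: 8.5
ee_pos: [0.5311, -0.0605, 0.0423]
tcp_rot: [[-1.0, -0.003, -0.022], [-0.003, 1.0, 0.002], [0.022, 0.002, -1.0]]
ft_force: [-13.0, -2.1, -3.2]
finger_gap: 0.0004
```

Emit:
send_rows --pt "-0.04 0 -0.01 0" --pt "-0.08 0 -0.02 0" --pt "-0.12 0 -0.03 0" --pt "-0.16 0 -0.04 0" --pt "-0.2 0 -0.04 0" --pt "-0.24 0 -0.05 0" --pt "-0.28 0 -0.05 0" --pt "-0.32 0 -0.06 0"

```text
time: 9.3
ee_pos: [0.5439, -0.0608, 0.0446]
tcp_rot: [[-1.0, -0.003, -0.022], [-0.003, 1.0, 0.002], [0.022, 0.002, -1.0]]
ft_force: [-13.6, -3.3, -3.0]
finger_gap: 0.0001
```

```bash
cat >> h.py <<'E'
def dockpose(n="side"):
    im,P=cloud(n); X,Y,Z=np.moveaxis(P,-1,0)
    m=comp((abs(Z-.07)<.006)&(X>.45)&(X<.72)&(Y>-.13)&(Y<.16)); print(n,"supply",rect(P,m))
    return im,P
E
python3 -c "
from h import *
for n in('top','side'):
  im,P=dockpose(n); cv2.imwrite(f'pics/{n}1.png',im[...,::-1])"
```

```text
top supply (array([605.,  59.]), array([100.6, 159.4]), 5.02, 2758)
side supply (array([607.3,  30.3]), array([100.2, 223. ]), 4.77, 3101)
```

Emit:
send_rows --pt "0.4 0 0 0" --pt "0.8 0 0 0" --pt "1.1 0.3 0.1 0" --pt "1.1 1.1 0.29 0" --pt "1.1 2.0 0.29 0" --pt "1.1 2.9 0.29 0" --pt "1.1 3.8 0.29 0" --pt "1.0 4.4 0.29 0" --pt "0.9 4.53 0.29 0" --pt "0.82 4.53 0.29 0" --pt "0.76 4.53 0.29 0"

```text
time: 10.5
ee_pos: [0.524, 0.1188, 0.0363]
tcp_rot: [[-1.0, -0.0, 0.001], [-0.0, 1.0, -0.0], [-0.001, -0.0, -1.0]]
ft_force: [-0.3, -0.4, 0.1]
finger_gap: 0.0002
```

Emit:
send_rows --pt "-0.04 0 0 0" --pt "-0.08 0 0 0" --pt "-0.12 0 0 0" --pt "-0.16 0 -0.02 0" --pt "-0.2 0 -0.04 0" --pt "-0.24 0 -0.06 0" --pt "-0.28 0 -0.08 0" --pt "-0.32 0 -0.1 0" --pt "-0.36 0 -0.12 0" --pt "-0.4 0 -0.13 0"

```text
time: 11.5
ee_pos: [0.5304, 0.1188, 0.0387]
tcp_rot: [[-1.0, -0.0, -0.019], [-0.0, 1.0, -0.001], [0.019, -0.001, -1.0]]
ft_force: [-13.4, 0.0, -3.2]
finger_gap: 0.0001
```

Emit:
send_rows --pt "-0.04 0 -0.01 0" --pt "-0.08 0 -0.02 0" --pt "-0.12 0 -0.03 0" --pt "-0.16 0 -0.04 0" --pt "-0.2 0 -0.05 0" --pt "-0.24 0 -0.06 0" --pt "-0.28 0 -0.07 0" --pt "-0.32 0 -0.08 0" --pt "-0.36 0 -0.08 0" --pt "-0.4 0 -0.09 0" --pt "-0.44 0 -0.09 0" --pt "-0.48 0 -0.1 0"

```text
time: 12.7
ee_pos: [0.5485, 0.1198, 0.0423]
tcp_rot: [[-1.0, 0.0, -0.021], [0.0, 1.0, 0.0], [0.021, 0.0, -1.0]]
ft_force: [-13.4, 2.8, -3.9]
finger_gap: 0.0
```

Emit:
send_rows --pt "-0.04 0 -0.01 0" --pt "-0.08 0 -0.02 0" --pt "-0.12 0 -0.03 0" --pt "-0.16 0 -0.04 0" --pt "-0.2 0 -0.04 0" --pt "-0.24 0 -0.05 0" --pt "-0.28 0 -0.05 0" --pt "-0.32 0 -0.05 0" --pt "-0.36 0 -0.05 0" --pt "-0.4 0 -0.06 0"

```text
time: 13.7
ee_pos: [0.5643, 0.1202, 0.0446]
tcp_rot: [[-1.0, 0.001, -0.022], [0.001, 1.0, 0.001], [0.022, 0.001, -1.0]]
ft_force: [-14.2, 3.0, -2.7]
finger_gap: -0.0002
```

```bash
python3 -c "
from h import *
dockpose('side');dockpose('top')"
```

```text
side supply (array([628.3,  37. ]), array([206.7,  99.1]), 85.51, 1586)
top supply (array([625.3,  -6.5]), array([152.8, 101.5]), 85.0, 2775)
```

Emit:
send_rows --pt "0.4 0 0 0" --pt "0.8 0 0 0" --pt "1.1 -0.3 0.1 0" --pt "1.1 -1.1 0.29 0" --pt "1.1 -2.0 0.29 0" --pt "1.1 -2.9 0.29 0" --pt "1.1 -3.8 0.29 0" --pt "1.0 -4.4 0.29 0" --pt "0.9 -4.53 0.29 0" --pt "0.8 -4.53 0.29 0" --pt "0.72 -4.53 0.29 0"

```text
time: 14.9
ee_pos: [0.5464, -0.0612, 0.0364]
tcp_rot: [[-1.0, -0.0, 0.001], [-0.0, 1.0, 0.001], [-0.001, 0.001, -1.0]]
ft_force: [-0.2, 0.1, 0.1]
finger_gap: -0.0002
```

Emit:
send_rows --pt "-0.04 0 0 0" --pt "-0.08 0 0 0" --pt "-0.12 0 0 0" --pt "-0.16 0 -0.02 0" --pt "-0.2 0 -0.04 0" --pt "-0.24 0 -0.06 0" --pt "-0.28 0 -0.08 0" --pt "-0.32 0 -0.1 0" --pt "-0.36 0 -0.12 0" --pt "-0.4 0 -0.13 0"

```text
time: 15.9
ee_pos: [0.5528, -0.0602, 0.0385]
tcp_rot: [[-1.0, -0.001, -0.02], [-0.001, 1.0, 0.003], [0.02, 0.003, -1.0]]
ft_force: [-13.3, -0.3, -3.4]
finger_gap: -0.0001
```

Emit:
send_rows --pt "-0.04 0 -0.01 0" --pt "-0.08 0 -0.02 0" --pt "-0.12 0 -0.03 0" --pt "-0.16 0 -0.04 0" --pt "-0.2 0 -0.05 0" --pt "-0.24 0 -0.06 0" --pt "-0.28 0 -0.07 0" --pt "-0.32 0 -0.08 0" --pt "-0.36 0 -0.08 0" --pt "-0.4 0 -0.09 0" --pt "-0.44 0 -0.09 0" --pt "-0.48 0 -0.1 0"

```text
time: 17.1
ee_pos: [0.5713, -0.0611, 0.0422]
tcp_rot: [[-1.0, -0.002, -0.021], [-0.002, 1.0, 0.002], [0.021, 0.002, -1.0]]
ft_force: [-13.5, -3.3, -4.1]
finger_gap: -0.0004
```

Emit:
send_rows --pt "-0.04 0 -0.01 0" --pt "-0.08 0 -0.02 0" --pt "-0.12 0 -0.03 0" --pt "-0.16 0 -0.04 0" --pt "-0.2 0 -0.05 0" --pt "-0.24 0 -0.06 0" --pt "-0.27 0 -0.06 0"

```text
time: 17.8
ee_pos: [0.5822, -0.0614, 0.0445]
tcp_rot: [[-1.0, -0.002, -0.021], [-0.002, 1.0, 0.001], [0.021, 0.001, -1.0]]
ft_force: [-14.0, -3.8, -3.2]
finger_gap: -0.0
```

```bash
python3 -c "
from h import *
dockpose('side');dockpose('top')"
```

```text
side supply (array([646.1,  29.3]), array([100.4, 222.4]), 3.83, 3027)
top supply (array([644.5,  61.9]), array([100.8, 152.1]), 3.91, 2706)
```

Emit:
send_rows --pt "0.4 0 0 0" --pt "0.8 0 0 0" --pt "1.05 0.3 0.1 0" --pt "1.05 1.1 0.29 0" --pt "1.05 2.0 0.29 0" --pt "1.05 2.9 0.29 0" --pt "1.05 3.8 0.29 0" --pt "1.0 4.4 0.29 0" --pt "0.9 4.53 0.29 0" --pt "0.8 4.53 0.29 0" --pt "0.7 4.53 0.29 0"

```text
time: 19.0
ee_pos: [0.5644, 0.1189, 0.0363]
tcp_rot: [[-1.0, -0.0, 0.001], [-0.0, 1.0, -0.0], [-0.001, -0.0, -1.0]]
ft_force: [0.8, -0.2, 0.2]
finger_gap: 0.0
```

Emit:
send_rows --pt "-0.04 0 0 0" --pt "-0.08 0 0 0" --pt "-0.12 0 0 0" --pt "-0.16 0 -0.02 0" --pt "-0.2 0 -0.04 0" --pt "-0.24 0 -0.06 0" --pt "-0.28 0 -0.08 0" --pt "-0.32 0 -0.1 0" --pt "-0.36 0 -0.12 0" --pt "-0.4 0 -0.13 0"

```text
time: 20.0
ee_pos: [0.5709, 0.1189, 0.0386]
tcp_rot: [[-1.0, -0.0, -0.019], [-0.0, 1.0, -0.001], [0.019, -0.001, -1.0]]
ft_force: [-12.5, 0.4, -3.5]
finger_gap: 0.0003
```

Emit:
send_rows --pt "-0.04 0 -0.01 0" --pt "-0.08 0 -0.02 0" --pt "-0.12 0 -0.03 0" --pt "-0.16 0 -0.04 0" --pt "-0.2 0 -0.05 0" --pt "-0.24 0 -0.06 0"

```text
time: 20.6
ee_pos: [0.5801, 0.1194, 0.0408]
tcp_rot: [[-1.0, -0.0, -0.02], [-0.0, 1.0, -0.0], [0.02, -0.0, -1.0]]
ft_force: [-12.8, 1.1, -2.6]
finger_gap: -0.0
```

Emit:
send_rows --pt "-0.03 0 -0.01 0" --pt "-0.06 0 -0.02 0" --pt "-0.09 0 -0.02 0" --pt "-0.12 0 -0.03 0"

```text
time: 21.0
ee_pos: [0.5845, 0.1196, 0.0418]
tcp_rot: [[-1.0, 0.0, -0.021], [0.0, 1.0, 0.0], [0.021, 0.0, -1.0]]
ft_force: [-13.6, 1.7, -3.3]
finger_gap: 0.0002
```

```bash
python3 -c "
from h import *
dockpose('side');dockpose('top')"
```

```text
side supply (array([655.7,  29.5]), array([ 99.3, 221.7]), 0.4, 1649)
top supply (array([655.3,  -4. ]), array([101.6, 154.4]), 0.0, 2741)
```

Emit:
send_rows --pt "-0.03 0 -0.01 0" --pt "-0.06 0 -0.01 0"

```text
time: 21.3
ee_pos: [0.5867, 0.1198, 0.0422]
tcp_rot: [[-1.0, 0.0, -0.022], [0.0, 1.0, 0.0], [0.022, 0.0, -1.0]]
ft_force: [-15.6, 2.3, -1.6]
finger_gap: -0.0001
```

Emit:
send_rows --pt "-0.02 0 0 0" --pt "-0.04 0 0 0"

```text
time: 21.5
ee_pos: [0.5867, 0.1198, 0.0422]
tcp_rot: [[-1.0, 0.0, -0.025], [0.0, 1.0, 0.0], [0.025, 0.0, -1.0]]
ft_force: [-17.0, 2.2, 0.3]
finger_gap: -0.0004
```

Emit:
send_rows --pt "0.4 0 0 0" --pt "0.8 0 0 0" --pt "1.0 -0.3 0.1 0" --pt "1.0 -1.1 0.2 0" --pt "1.0 -2.0 0.2 0" --pt "1.0 -2.9 0.2 0" --pt "1.0 -3.8 0.2 0" --pt "0.9 -4.5 0.2 0" --pt "0.8 -4.63 0.2 0" --pt "0.7 -4.63 0.2 0" --pt "0.6 -4.63 0.2 0" --pt "0.52 -4.63 0.2 0"

```text
time: 22.7
ee_pos: [0.5778, -0.0649, 0.0374]
tcp_rot: [[-1.0, -0.001, 0.0], [-0.001, 1.0, 0.0], [-0.0, 0.0, -1.0]]
ft_force: [0.3, -0.1, -0.4]
finger_gap: 0.0001
```

Emit:
send_rows --pt "-0.04 0 0 0" --pt "-0.08 0 0 0" --pt "-0.12 0 0 0" --pt "-0.16 0 0 0" --pt "-0.2 0 -0.02 0" --pt "-0.24 0 -0.03 0" --pt "-0.28 0 -0.05 0" --pt "-0.32 0 -0.07 0" --pt "-0.36 0 -0.08 0" --pt "-0.4 0 -0.1 0"

```text
time: 23.7
ee_pos: [0.5846, -0.0652, 0.0387]
tcp_rot: [[-1.0, -0.001, -0.019], [-0.001, 1.0, 0.002], [0.019, 0.002, -1.0]]
ft_force: [-13.1, -1.1, -3.5]
finger_gap: -0.0
```

Emit:
send_rows --pt "-0.03 0 -0.01 0" --pt "-0.06 0 -0.02 0"

```text
time: 23.9
ee_pos: [0.5852, -0.0651, 0.0388]
tcp_rot: [[-1.0, -0.001, -0.023], [-0.001, 1.0, 0.002], [0.023, 0.002, -1.0]]
ft_force: [-16.3, -2.8, -4.2]
finger_gap: 0.0001
```

Emit:
send_rows --pt "-0.02 0 0 0" --pt "-0.04 0 0 0"

```text
time: 24.1
ee_pos: [0.5853, -0.0651, 0.0388]
tcp_rot: [[-1.0, -0.002, -0.027], [-0.002, 1.0, 0.002], [0.027, 0.002, -1.0]]
ft_force: [-18.7, -2.4, 0.5]
finger_gap: 0.0004
```

Emit:
send_rows --pt "0.3 0 0 0" --pt "0.8 0 0 0" --pt "1.4 0 0 0" --pt "1.7 0 -0.5 0" --pt "1.8 0 -1.2 0" --pt "2.3 0.3 -2.2 0" --pt "3.0 0.6 -3.2 0" --pt "4.0 0.9 -4.0 0" --pt "5.0 1.2 -4.0 0" --pt "6.0 1.5 -4.0 0" --pt "6.0 1.5 -4.0 0"

```text
time: 25.2
ee_pos: [0.3522, -0.0043, 0.2024]
tcp_rot: [[-1.0, -0.001, -0.001], [-0.001, 1.0, 0.001], [0.001, 0.001, -1.0]]
ft_force: [0.8, -0.4, -0.1]
finger_gap: -0.0001
```

```bash
python3 - <<'E'
from h import *
for n in("top","side"):
    im,P=dockpose(n); X,Y,Z=np.moveaxis(P,-1,0)
    cv2.imwrite(f'pics/{n}2.png',im[...,::-1])
    m=comp((abs(Z-.045)<.006)&(X>.66)&(X<.75)&(abs(Y-.02)<.2)); print("stop",rect(P,m))
    m=(Z>.056)&(Z<.072)&(X>.48)&(X<.6)&(Y>.16)&(Y<.25); print("knob",rect(P,m))
E
```

```text
top supply (array([656.3,  28.2]), array([219.5, 101.1]), 89.34, 4047)
stop (array([ 693.3, -101.2]), array([39.6, 31.6]), 1.18, 89)
knob (array([529.8, 212.8]), array([11.6, 11.5]), 87.68, 30)
side supply (array([655.8,  30.1]), array([221.2, 100.7]), 89.49, 3050)
stop (array([690.6, 150. ]), array([38.5, 54.9]), 78.48, 196)
knob (array([529.4, 216. ]), array([11.7, 11.8]), 59.97, 51)
```

View pics/top2.png

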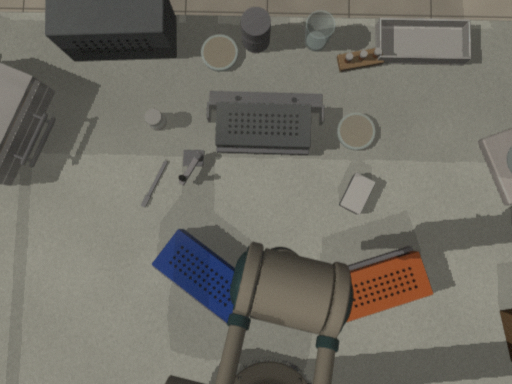

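The supply is home: its front is at x≈0.706, its yaw matches the dock, and it is about 4 mm off the middle line. The image shows it snug between the cheeks at (265,125), with nothing else shifted. The knob is at (0.530, 0.214). I'll go to its outer side next.

Emit:
send_rows --pt "-0.5 0.6 0 0" --pt "-1.0 1.3 0 0" --pt "-1.5 2.0 0 0" --pt "-2.0 2.7 0 0" --pt "-2.5 3.4 0 0" --pt "-3.0 4.1 0 0" --pt "-3.5 4.8 0 0" --pt "-4.0 5.5 0 0" --pt "-4.5 6.0 0 0" --pt "-4.8 6.4 0 0" --pt "-4.8 6.4 0 0" --pt "-4.8 6.4 0 0"

```text
time: 26.5
ee_pos: [0.5503, 0.2501, 0.2015]
tcp_rot: [[-1.0, -0.0, -0.0], [-0.0, 1.0, -0.0], [0.0, -0.0, -1.0]]
ft_force: [1.1, -0.4, -0.3]
finger_gap: -0.0
```

Emit:
send_rows --pt "0 0 0.7 0" --pt "0 0 1.5 0" --pt "0 0 2.3 0" --pt "0 0 3.0 0" --pt "0 0 3.48 0" --pt "0 0 3.48 0"

```text
time: 27.1
ee_pos: [0.547, 0.2483, 0.0604]
tcp_rot: [[-1.0, 0.001, -0.006], [0.001, 1.0, -0.002], [0.006, -0.002, -1.0]]
ft_force: [-0.8, 0.2, 0.4]
finger_gap: 0.0001
```

Emit:
send_rows --pt "0.13 -0.22 0 0" --pt "0.26 -0.45 0 0" --pt "0.35 -0.56 0 0" --pt "0.43 -0.67 0 0" --pt "0.515 -0.77 0 0" --pt "0.58 -0.9 0 0" --pt "0.64 -1.03 0 0" --pt "0.7 -1.165 0 0" --pt "0.73 -1.3 0 0" --pt "0.755 -1.45 0 0" --pt "0.775 -1.6 0 0" --pt "0.775 -1.6 0 0"

```text
time: 28.3
ee_pos: [0.518, 0.1851, 0.063]
tcp_rot: [[-1.0, 0.0, -0.001], [0.0, 1.0, -0.001], [0.001, -0.001, -1.0]]
ft_force: [-0.3, -0.3, 0.2]
finger_gap: -0.0003
```

```bash
cat > k.py <<'E'
from h import *
im,P=dockpose("side"); X,Y,Z=np.moveaxis(P,-1,0)
m=(Z>.028)&(Z<.037)&(X>.48)&(X<.6)&(Y>.1)&(Y<.26); print("bar",rect(P,m))
v,u=np.where(m); print(u.min(),u.max(),v.min(),v.max())
import sys; cv2.imwrite(sys.argv[1],cv2.resize(im[180:310,160:310,::-1],None,fx=4,fy=4))
E
python3 k.py pics/k1.png
```

```text
side supply (array([655.9,  28.6]), array([223.8, 100.8]), 89.62, 2993)
bar (array([587.4, 155.9]), array([53.2, 97.7]), 38.5, 182)
215 244 208 244
```

View pics/k1.png

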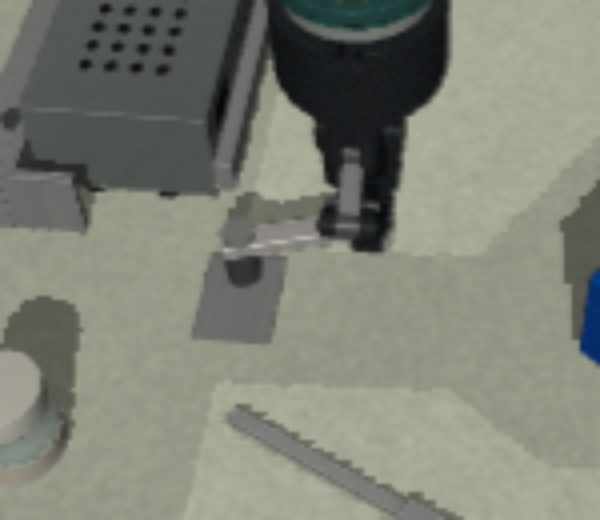

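The bar is swinging with the finger: it now points roughly straight back, with the knob just past the finger at about (330,215) in the crop. I'll continue the arc.

Emit:
send_rows --pt "-0.01 -0.15 0 0" --pt "-0.02 -0.29 0 0" --pt "-0.04 -0.43 0 0" --pt "-0.08 -0.57 0 0" --pt "-0.13 -0.71 0 0" --pt "-0.19 -0.845 0 0" --pt "-0.27 -0.97 0 0" --pt "-0.35 -1.09 0 0" --pt "-0.445 -1.2 0 0" --pt "-0.55 -1.3 0 0" --pt "-0.66 -1.4 0 0" --pt "-0.775 -1.48 0 0"

```text
time: 29.55
ee_pos: [0.5495, 0.1264, 0.063]
tcp_rot: [[-1.0, -0.0, -0.001], [-0.0, 1.0, -0.0], [0.001, -0.0, -1.0]]
ft_force: [-0.9, 0.8, 0.2]
finger_gap: 0.0
```

Emit:
send_rows --pt "-0.1 -0.05 0 0" --pt "-0.2 -0.1 0 0" --pt "-0.3 -0.15 0 0" --pt "-0.4 -0.185 0 0" --pt "-0.42 -0.185 0 0" --pt "-0.44 -0.185 0 0"

```text
time: 30.15
ee_pos: [0.567, 0.1192, 0.063]
tcp_rot: [[-1.0, -0.0, -0.0], [-0.0, 1.0, -0.001], [0.0, -0.001, -1.0]]
ft_force: [-1.5, -0.9, 0.5]
finger_gap: -0.0001
```

Next I push in small steps until the end stop is felt.

Emit:
send_rows --pt "-0.04 0 0 0" --pt "-0.08 0 0 0" --pt "-0.12 0 0 0" --pt "-0.12 0 0 0"

```text
time: 30.55
ee_pos: [0.5678, 0.1191, 0.0629]
tcp_rot: [[-1.0, -0.0, -0.008], [-0.0, 1.0, -0.001], [0.008, -0.001, -1.0]]
ft_force: [-9.0, -1.5, 5.7]
finger_gap: -0.0002
```

The end stop is reached: 9 N, with the knob at x≈0.585, where the closed position should be. I'll back off and check.

Emit:
send_rows --pt "0.3 0 0 0" --pt "0.8 0 0 0" --pt "1.2 0 -0.3 0" --pt "1.5 0 -1.2 0" --pt "2.2 0 -2.2 0" --pt "3.2 -0.5 -3.2 0" --pt "4.2 -1.0 -3.6 0" --pt "5.2 -1.5 -3.6 0" --pt "5.6 -1.5 -3.6 0" --pt "5.6 -1.5 -3.6 0" --pt "5.6 -1.5 -3.6 0" --pt "5.6 -1.5 -3.6 0"

```text
time: 31.75
ee_pos: [0.3497, 0.0598, 0.2072]
tcp_rot: [[-1.0, -0.001, 0.002], [-0.001, 1.0, 0.0], [-0.002, 0.0, -1.0]]
ft_force: [0.8, -0.6, -1.1]
finger_gap: -0.0001
```

```bash
python3 k.py pics/k2.png; python3 - <<'E'
from h import *
im,P=dockpose("top"); X,Y,Z=np.moveaxis(P,-1,0)
m=(Z>.056)&(Z<.069)&(X>.56)&(X<.597)&(Y>.09)&(Y<.15); print("knob",rect(P,m))
m=comp((Z>.018)&(Z<.044)&(X>.35)&(X<.6)&(Y>-.3)&(Y<-.15)); print("box",rect(P,m))
i0=np.load("pics/top0.npz")["im"]; 
D=np.abs(im.astype(int)-i0).sum(2)
for n,(u,v) in dict(jar=(154,119),dish=(356,131),box=(357,194),forc=(155,183)).items(): print(n,D[v-22:v+22,u-22:u+22].mean().round(1))
E
```

```text
side supply (array([655.6,  29.2]), array([223. , 100.5]), 89.57, 3054)
bar (array([588.6, 147.5]), array([93.9, 21.9]), 89.95, 205)
216 229 207 245
top supply (array([656.2,  28.3]), array([219.9, 100.7]), 89.49, 4036)
knob (array([584.9, 118.5]), array([12.1, 11.5]), 47.16, 30)
box (array([ 504.9, -199.1]), array([52.5, 86.8]), 64.15, 829)
jar 13.4
dish 17.9
box 16.2
forc 14.5
```

View pics/k2.png

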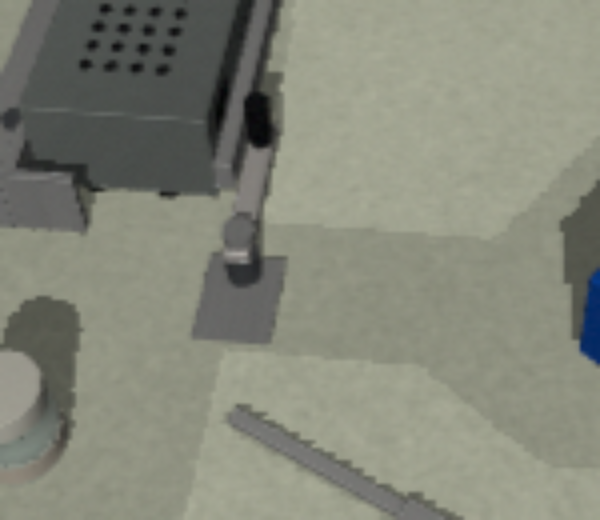

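The picture shows the catch bar lying behind the rail's left end, with the knob at (258,120) in the crop. The supply is square in the dock and the arm is clear.

```bash
python3 -c "
from h import *
print(job.sign_off())"
```

```text
the job is handed in; nothing more can be done
None
```

The supply is home in the dock with the catch closed behind it, and I handed the job in at about 32 s; no verdict is reported.

- **Pushing:** I walked the supply in with six alternating pushes on the rail ends, left first. The push force along x read mostly 11–16 N. It peaked at 18.7 N in the last small press against the stop. Readings come only at the end of each move, so I did not see peaks within moves.
- **Supply position:** Its front face is at x ≈ 0.706 m, against a stop face measured at 0.706 m. Its yaw is about -0.5°, the same as the dock's, and it sits about 4 mm off the dock's middle line.
- **Catch:** The bar is swung to its end stop. The knob is at (0.585, 0.1185), against about (0.586, 0.119) expected, which is about 2.35 rad. The arm is clear of everything.
- **Other things:** The slide box re-measured within 1 mm of its start. The jar, dish and forceps show no visible shift in the later pictures, but I did not re-measure their positions.
- **Disagreements:** The two cameras differed by 1–2 mm in y, within their calibration. Two mid-job re-measurements of the stop were wrong because the supply's top merged with it. I used the first stop measurement, and the force stalls at both rail ends agreed with it.

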